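# Make up two board-repair kits

### The job

Make up the two repair kits from the stock on the bench: the blue tray gets the black capacitor, the transformer and the heat sink, and the yellow tray gets the green capacitor and the white relay. Stand each part upright on the floor of its tray, setting it down gently rather than dropping it. Leave the purple capacitor, the orange relay and the solder spool where they are.

Things in the scene. Friction and masses are not known exactly. Their poses are not given: they have to be found in the camera images.
- tray_blue: Blue kit tray, 200 (x) x 110 (y) x 15 mm high, fixed to the bench, open at the top, walls 4 mm, flat floor 4 mm thick; origin at the centre of its underside, on the bench; x along its long side, y along its short side, z up. Empty at the start
- tray_yellow: Yellow kit tray, 200 (x) x 110 (y) x 15 mm high, fixed to the bench, open at the top, walls 4 mm, flat floor 4 mm thick; origin at the centre of its underside, on the bench; x along its long side, y along its short side, z up. Empty at the start
- cap_black_mid (a point): Black capacitor: upright round can, 35 mm diameter, 50 mm high, black sleeve with a light stripe, silver disc in the top; stands on the bench among the stock; the point is its centre, half-way up; z up along the part
- cap_green_mid (a point): Green capacitor: upright round can, 30 mm diameter, 40 mm high, green sleeve, silver disc in the top; stands on the bench among the stock; the point is its centre, half-way up; z up along the part
- cap_purple_mid (a point): Purple capacitor, wanted in neither kit: upright round can, 30 mm diameter, 40 mm high, silver disc in the top; stands on the bench among the stock; the point is its centre, half-way up; z up along the part
- relay_white_mid (a point): White relay: white block 28 (x) x 36 (y) x 40 mm high with a thin black skirt at its foot and a black button on top; stands on the bench among the stock; the point is its centre, half-way up; z up along the part, x across the 28 mm
- relay_orange_mid (a point): Orange relay, wanted in neither kit: the same block as the white relay but orange, 28 (x) x 36 (y) x 40 mm high; stands on the bench among the stock; the point is its centre, half-way up; z up along the part
- transformer_mid (a point): Transformer: dark grey ferrite block with a copper band round its middle, 40 (x) x 32 (y) x 38 mm high; stands on the bench among the stock; the point is its centre, half-way up; z up along the part, y across the 32 mm between its two broad flat sides
- heatsink_mid (a point): Heat sink: bright aluminium block with six upright fins, 42 (x) x 30 (y) x 40 mm high; the fins stand side by side along x, so the two outer fins give flat faces 42 mm apart along x; a solid web joins them along the middle; stands on the bench among the stock; the point is its centre, half-way up; z up along the part
- spool_mid (a point): Solder spool, wanted in neither kit: white flanges 44 mm diameter, steel-grey winding, standing on its flange, 40 mm high; stands on the bench among the stock; the point is its centre, half-way up; z up along the part

How it is judged:
By the outcome, as a careful person would: the job done as asked, in the order asked, and still so for the second after the job is handed in, with the robot touching nothing.
It also fails if it takes over 131 s, if anything falls off the work surface, if the arm or the gripper's body presses on something with over 40 N, if the wrist force passes 120 N, or if a joint passes its speed limit or range.

### The arm

A 6-joint arm with a two-finger parallel gripper is mounted at the origin on the work surface. World frame = base frame: x ahead of the robot, y to its left, z up, the work surface at z = 0. Lengths are in m, angles in rad, forces in N, time in s.
With the tool pointing down it reaches from about 0.25 to 0.725 m from the base axis. Payload 4 kg.
Tool frame: the origin (TCP) lies between the finger pads; the fingertips stand 25 mm ahead of it and the grasp point (between the pads) lies 6 mm ahead of it; z points along the fingers, y is the line along which they close (so a half turn about z gives the same grasp; the last joint's range is limited). The gripper opens to 85 mm and grips with 20 to 120 N. Pads are 22 mm wide; open, the fingers measure 114 mm over their backs; the gripper's body (76 mm by 85 mm) begins 54 mm behind the grasp point. The pads swing forward as they close: fully open they stand 13 mm farther back than shut.
Start: joints at [-1.329, 0.241, 0.005, 1.335, 0, 1.571], TCP at [0.12, -0.485, 0.256] pointing down, gripper open.
Joint ranges: [-2.72, 2.72], [-1.05, 1.87], [-1.09, 1.28], [-1.99, 2.15], [-1.42, 1.44], [-3.14, 3.14]. Speed limits (rad/s): [2.79, 2.79, 3.14, 3.14, 3.14, 3.14].

### API

Orientations are given as a rotation vector (axis times angle).
In Python, from station import bot, cams gives the robot as it stands.
- The arm moves only by the tool arm_command, never from a script. Its argument "series" is a list of rows, each a list of 7 numbers: the shift along the tool's x, y, z as a fraction of full scale, then the turn, a rotation vector about the tool's x, y, z as a fraction of full scale, then the opening, from 0 (shut) to 1 (fully open). In form: [[tx, ty, tz, rx, ry, rz, jaw], ...]. A call has 1 to 5 rows; each row shifts and turns the commanded pose from where the row before left it, along the tool's axes as they then stand; what a row does not reach is not made up. Full scale, the value 1, is 20 mm for a shift and 0.1 rad for a turn. A row lasts 1/10 s, in which the tool goes at most 50 mm and 8.59 degrees, less where a joint would pass 70% of its speed; a pose out of reach is approached as far as the arm can. A call with a number of a shift or a turn outside -1 to 1 is refused whole. A call with a gripper value outside its range is refused whole. The fingers move at their own pace and stop on an object; the grip force is fixed at half the most. Time passes only in rows, so rows that do not move let the fingers close. It gives the time, the measured TCP pose, the force, the opening and the grip force at its end, in the units of the state.
- bot.sense(): the state, without advancing time (a new reading comes with each control period).
- cams.snapshot(name): name is "scene" or "top" or "wrist"; returns (picture, depth): 384x512x3 uint8, red, green, blue; 384x512 float32, m along the optical axis (not along the pixel's ray), 0 where there is no reading.
- cams.get_calibration(name): a dict with "K" (3x3 intrinsics, pixels), "cam_to_world" (4x4, takes a point from camera to world coordinates); the wrist camera has in their place "mount" (4x4, takes a point from camera to tool coordinates, whose origin is the TCP and whose axes are the flange's). Camera axes: x right, y down, z forward; pixel columns grow to the right and rows downward; lengths in m; the calibration is good to about 2 mm. A picture is of the moment at which its call begins: read the wrist's pose just before it. get_calibration takes no time and is no camera call.
- bot.finish_job(): hands the job in; it is judged then, once.
The state is a dict: "t": time; "joint_pos": joint angles; "joint_vel": joint speeds; "joint_torque": joint torques, N m; "eef_pos": TCP position; "tcp_rot": TCP orientation; "contact_force": force on the tool from outside, world axes, zero at the start; "ft_torque": the same for the moment, N m; "opening": finger opening in m; "grasp_force": force on a finger pad.
Only numpy, scipy, OpenCV 4.12 (cv2) and the standard library are available. Lean on these libraries where they do the work, as an engineer would, in place of code of your own. Each camera call takes 0.05 s, during which the arm holds its last target. There are 200 camera calls.

## Working session

There is one attempt and no reset: what is moved stays moved. The work goes in short steps, Python scripts to look and compute and a tool call to move; the robot and the scene stay as the last step left them, time stands still between calls to the robot, and variables do not carry over. Pictures are saved under pics/ and viewed, at most 14 in all, crops included, and the job is handed in when it is done.

Besides the shell and the picture viewer there is one more tool, called after "Call:" as name([rows], argument=value, ...), one row to a line, values as JSON. arm_command: Moves the arm, as the interface text tells. Shift numbers are shares of 20 mm and turn numbers shares of 0.1 rad, none past 1 either way. Its arguments: {"type":"object","properties":{"series":{"type":"array","items":{"type":"array","items":{"type":"number","minimum":-1,"maximum":1}}}},"required":["series"]}

```bash
ls; mkdir -p pics; python3 - <<'E'
from station import bot, cams
import cv2, numpy as np
s=bot.sense(); print(s)
for n in ("top","scene"):
    p,d=cams.snapshot(n); cv2.imwrite(f"pics/{n}0.png",p[:,:,::-1]); np.save(f"pics/{n}0.npy",d); c=cams.get_calibration(n); print(n,c["K"],c["cam_to_world"])
print(cams.get_calibration("wrist"))
E
```

```text
pics
{'t': 0.0, 'joint_pos': array([-1.32899814e+00,  2.41430855e-01,  3.73175820e-03,  1.33520253e+00,
       -2.13799327e-05,  1.57077249e+00]), 'joint_vel': array([-1.24685912e-04, -5.56775906e-04,  5.49209132e-05,  4.08345717e-04,
       -1.46987719e-03,  3.80141730e-04]), 'joint_torque': array([-1.58245595e-03, -3.72322118e+01,  2.52403861e+01,  1.70318282e-02,
       -1.30969433e-04,  2.35995394e-06]), 'eef_pos': array([ 0.11958042, -0.48489537,  0.25540685]), 'tcp_rot': array([-3.11658425e+00, -3.78676541e-01,  4.31852560e-04]), 'contact_force': array([-0.17034748,  0.33297787,  0.09412432]), 'ft_torque': array([0.00415967, 0.03427759, 0.03487181]), 'grasp_force': 0.0, 'opening': 0.0853330810244703}
top [[357.50773205   0.         256.21690732]
 [  0.         357.50773205 189.90149085]
 [  0.           0.           1.        ]] [[-0.00365935 -0.98372349  0.17965163  0.42007144]
 [-0.99999017  0.00404942  0.0018046   0.00636897]
 [-0.00250271 -0.17964326 -0.98372864  0.93984124]
 [ 0.          0.          0.          1.        ]]
scene [[356.58512724   0.         263.42579121]
 [  0.         356.58512724 189.6825179 ]
 [  0.           0.           1.        ]] [[ 0.10188589  0.74954817 -0.65406178  1.01419815]
 [ 0.99473082 -0.06923141  0.07561481 -0.0342456 ]
 [ 0.01139533 -0.6583195  -0.75265237  0.60081855]
 [ 0.          0.          0.          1.        ]]
{'K': array([[284.4421334 ,   0.        , 254.70406552],
       [  0.        , 284.4421334 , 195.66664778],
       [  0.        ,   0.        ,   1.        ]]), 'mount': array([[-6.79604086e-04, -9.48142769e-01, -3.17844029e-01,
         8.27987190e-02],
       [ 9.99999768e-01, -6.30815141e-04, -2.56418579e-04,
         3.81004767e-04],
       [ 4.26205956e-05, -3.17844130e-01,  9.48142978e-01,
        -1.16948307e-01],
       [ 0.00000000e+00,  0.00000000e+00,  0.00000000e+00,
         1.00000000e+00]])}
```

```bash
sleep 1
```

```text
(no output)
```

View pics/top0.png

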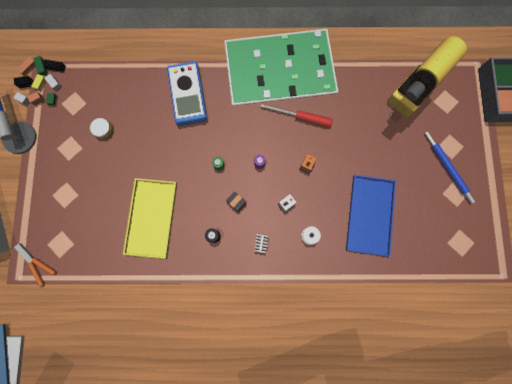

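View pics/scene0.png

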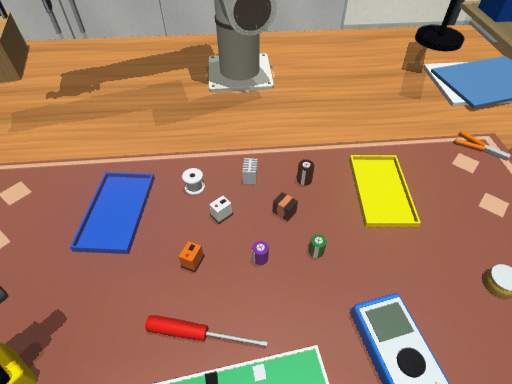

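Top view, pixel positions as (column, row): green can (218,162), purple can (260,160), orange relay (308,163), transformer (236,201), white relay (287,203), black can (213,235), heat sink (261,244), spool (311,236). The yellow tray is at (150,218) and the blue tray at (371,216). The scene view shows the same layout.

```bash
cat > h.py <<'E'
import numpy as np, cv2
from scipy.spatial.transform import Rotation as R
from station import bot, cams
def pose(n, s=None):
    c=cams.get_calibration(n)
    if n!="wrist": return c["K"],np.array(c["cam_to_world"])
    T=np.eye(4); T[:3,:3]=R.from_rotvec(s["tcp_rot"]).as_matrix(); T[:3,3]=s["eef_pos"]
    return c["K"],T@c["mount"]
def cast(uv,z,K,T):
    uv=np.atleast_2d(np.asarray(uv,float)); r=np.c_[uv,np.ones(len(uv))]@np.linalg.inv(K).T@T[:3,:3].T
    o=T[:3,3]; return o+r*((z-o[2])/r[:,2])[:,None]
def proj(P,K,T):
    q=(np.atleast_2d(P)-T[:3,3])@T[:3,:3]; q=q@K.T; return q[:,:2]/q[:,2:]
E
python3 - <<'E'
from h import *
p=cv2.imread("pics/top0.png"); hsv=cv2.cvtColor(p,cv2.COLOR_BGR2HSV); K,T=pose("top")
D=np.load("pics/top0.npy")
for n,(u,v),h in [("green",(218,162),.04),("purple",(260,160),.04),("orange",(308,163),.04),("trafo",(236,201),.038),("white",(287,203),.04),("black",(213,235),.05),("sink",(261,244),.04),("spool",(311,236),.04)]:
    r=np.array([u,v,1])@np.linalg.inv(K).T*D[v,u]; w=T[:3,:3]@r+T[:3,3]
    print(n,cast((u,v),h,K,T)[0].round(3),"depth pt",w.round(3))
for n,lo,hi in [("yellow",(25,150,120),(35,255,255)),("blue",(112,150,60),(125,255,255))]:
    m=cv2.inRange(hsv,lo,hi); cs,_=cv2.findContours(m,0,2)
    for c in sorted(cs,key=cv2.contourArea)[-1:]:
        b=cast(cv2.boxPoints(cv2.minAreaRect(c)),.015,K,T); print(n,cv2.contourArea(c),b.round(3)[:,:2].tolist(),b.mean(0).round(4),np.linalg.norm(b[1]-b[0]),np.linalg.norm(b[2]-b[1]))
        a=cast(cv2.approxPolyDP(cv2.convexHull(c),6,True)[:,0],.015,K,T); print(a.round(3)[:,:2].tolist())
print(proj(bot.sense()["eef_pos"],K,T))
E
```

```text
green [0.658 0.107 0.04 ] depth pt [0.658 0.107 0.041]
purple [ 0.663 -0.002  0.04 ] depth pt [ 0.663 -0.002  0.042]
orange [ 0.655 -0.127  0.04 ] depth pt [ 0.655 -0.126  0.041]
trafo [0.556 0.06  0.038] depth pt [0.556 0.06  0.039]
white [ 0.55 -0.07  0.04] depth pt [ 0.55  -0.07   0.044]
black [0.47  0.115 0.05 ] depth pt [0.469 0.115 0.053]
sink [ 0.447 -0.003  0.04 ] depth pt [ 0.447 -0.003  0.041]
spool [ 0.467 -0.128  0.04 ] depth pt [ 0.467 -0.128  0.042]
yellow 0.0 [[0.99, -0.574], [1.001, -0.582], [1.0, -0.583], [0.989, -0.575]] [ 0.9949 -0.5788  0.015 ] 0.014046639925647385 0.0015403993811854845
[[1.001, -0.582]]
blue 273.5 [[0.706, -0.465], [0.715, -0.48], [0.585, -0.55], [0.576, -0.536]] [ 0.6456 -0.5079  0.015 ] 0.01729329957496314 0.14755373408129988
[[0.707, -0.467], [0.584, -0.548]]
[[541.90519369 430.72298898]]
```

Call:
arm_command([
  [0, 0, 0, 0, 0, 0.8, 1],
  [0, 0, 0, 0, 0, 0.8, 1],
  [0, 0, 0, 0, 0, 0.82, 1],
  [0.8, -1, 0, 0, 0, 0, 1],
  [0.8, -1, 0, 0, 0, 0, 1],
])

```text
t: 0.6
eef_pos: [0.1517, -0.445, 0.2556]
tcp_rot: [-3.14, 0.003, 0.001]
contact_force: [0.3, 0.1, 0.5]
opening: 0.0852
grasp_force: 0.0
```

Call:
arm_command([
  [0.8, -1, 0, 0, 0, 0, 1],
  [0.8, -1, 0, 0, 0, 0, 1],
  [0.8, -1, 0, 0, 0, 0, 1],
  [0.8, -1, 0, 0, 0, 0, 1],
  [0.8, -1, 0, 0, 0, 0, 1],
])

```text
t: 1.1
eef_pos: [0.2321, -0.3444, 0.2559]
tcp_rot: [-3.141, 0.001, 0.001]
contact_force: [-0.1, -0.7, -0.4]
opening: 0.0855
grasp_force: 0.0
```

Call:
arm_command([
  [0.8, -1, 0, 0, 0, 0, 1],
  [0.8, -1, 0, 0, 0, 0, 1],
  [0.8, -1, 0, 0, 0, 0, 1],
  [0.8, -1, 0, 0, 0, 0, 1],
  [0.8, -1, 0, 0, 0, 0, 1],
])

```text
t: 1.6
eef_pos: [0.312, -0.2444, 0.256]
tcp_rot: [-3.141, 0.0, 0.001]
contact_force: [0.2, 0.5, -0.0]
opening: 0.0858
grasp_force: 0.0
```

Call:
arm_command([
  [0.8, -1, 0, 0, 0, 0, 1],
  [0.8, -1, 0, 0, 0, 0, 1],
  [0.8, -1, 0, 0, 0, 0, 1],
  [0.8, -1, 0, 0, 0, 0, 1],
  [0.8, -1, 0, 0, 0, 0, 1],
])

```text
t: 2.1
eef_pos: [0.3921, -0.1445, 0.256]
tcp_rot: [-3.141, 0.0, 0.001]
contact_force: [-0.0, 0.4, -0.1]
opening: 0.0854
grasp_force: 0.0
```

Call:
arm_command([
  [0.8, -1, 0, 0, 0, 0, 1],
  [0.8, -1, 0, 0, 0, 0, 1],
  [0.8, -1, 0, 0, 0, 0, 1],
  [0.8, -1, 0, 0, 0, 0, 1],
  [0.8, -1, 0, 0, 0, 0, 1],
])

```text
t: 2.6
eef_pos: [0.4721, -0.0446, 0.2558]
tcp_rot: [-3.142, 0.0, 0.002]
contact_force: [0.1, -0.3, -0.7]
opening: 0.0852
grasp_force: 0.0
```

```bash
python3 - <<'E'
from h import *
s=bot.sense(); p,d=cams.snapshot("wrist"); cv2.imwrite("pics/w1.png",p[:,:,::-1]); np.save("pics/w1.npy",d)
np.savez("pics/w1s.npz",eef_pos=s["eef_pos"],tcp_rot=s["tcp_rot"]); print(s["t"],s["eef_pos"],s["tcp_rot"],s["joint_pos"])
t=cv2.imread("pics/top0.png"); hsv=cv2.cvtColor(t,cv2.COLOR_BGR2HSV); print(hsv[225,150],hsv[216,371])
K,T=pose("top")
for n,uv in [("yellow",(150,225)),("blue",(371,216))]:
    h=int(hsv[uv[1],uv[0],0]); m=cv2.inRange(hsv,(h-6,130,60),(h+6,255,255)); _,l=cv2.connectedComponents(m); m=(l==l[uv[1],uv[0]]).astype(np.uint8)
    c=max(cv2.findContours(m,0,2)[0],key=cv2.contourArea)
    b=cast(cv2.boxPoints(cv2.minAreaRect(c)),.012,K,T)[:,:2]; print(n,b.round(3).tolist(),b.mean(0).round(4),np.linalg.norm(b[1]-b[0]),np.linalg.norm(b[2]-b[1]))
    a=cast(cv2.approxPolyDP(cv2.convexHull(c),5,True)[:,0],.012,K,T); print(a.round(3)[:,:2].tolist(),a.mean(0))
E
```

```text
2.6 [ 0.47207763 -0.04455232  0.25584393] [-3.14155429e+00  1.00928376e-04  1.59617947e-03] [-9.40624435e-02  1.90503300e-01 -6.01509698e-02  1.32115730e+00
 -5.76198425e-05  3.04759449e+00]
[ 30 133 211] [111 168 176]
yellow [[0.425, 0.35], [0.627, 0.335], [0.611, 0.221], [0.41, 0.24]] [0.5181 0.2863] 0.20234123790384628 0.11533776146867222
[[0.62, 0.33], [0.609, 0.223], [0.414, 0.244], [0.427, 0.349]] [0.51749239 0.2866065  0.012     ]
blue [[0.428, -0.221], [0.629, -0.249], [0.619, -0.362], [0.418, -0.33]] [ 0.5234 -0.2907] 0.20332861131508903 0.11348208965818235
[[0.629, -0.255], [0.612, -0.357], [0.419, -0.33], [0.435, -0.224]] [ 0.52369257 -0.29126659  0.012     ]
```

View pics/w1.png

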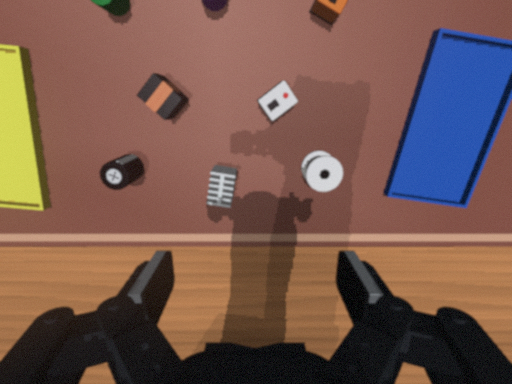

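The wrist view shows the black can's top at (113,177), the transformer at (162,96), the heat sink at (222,186), the white relay at (278,102), the spool at (323,172) and the blue tray at (450,120). The green can (112,3) is at the edge and needs its own view later.

```bash
cat >> h.py <<'E'
def tops(d,K,T,rough,h,tol=.006):
    # points of the top face near a rough position: rect (centre, size, angle) in world xy
    v,u=np.nonzero(d>0); z=d[v,u]; P=(np.c_[u,v,np.ones(len(u))]@np.linalg.inv(K).T*z[:,None])@T[:3,:3].T+T[:3,3]
    k=(np.abs(P[:,2]-h)<tol)&(np.hypot(*(P[:,:2]-rough).T)<.04)
    q=cast(np.c_[u,v][k],h,K,T)[:,:2]
    (c,s,a)=cv2.minAreaRect((q*1000).astype(np.float32)); 
    return k.sum(),np.median(P[k,2]).round(4),np.round(c,1),np.round(s,1),round(a,1)
E
python3 - <<'E'
from h import *
s=dict(np.load("pics/w1s.npz")); d=np.load("pics/w1.npy"); K,T=pose("wrist",s)
for n,r,h in [("trafo",(.556,.06),.038),("white",(.55,-.07),.04),("black",(.47,.115),.05),("sink",(.447,-.003),.04),("spool",(.467,-.128),.04)]:
    for tol in (.006,.003): print(n,tops(d,K,T,r,h,tol))
p=cv2.imread("pics/w1.png"); hsv=cv2.cvtColor(p,cv2.COLOR_BGR2HSV); h=int(hsv[120,450,0]); m=cv2.inRange(hsv,(h-8,130,40),(h+8,255,255))
c=max(cv2.findContours(m,0,2)[0],key=cv2.contourArea); a=cv2.approxPolyDP(cv2.convexHull(c),5,True)[:,0]; print(a.tolist(),cast(a,.015,K,T)[:,:2].round(3).tolist())
E
```

```text
trafo (np.int64(1134), np.float64(0.0374), array([558.6,  61.4]), array([40.7, 33.6]), 47.1)
trafo (np.int64(1106), np.float64(0.0374), array([558.8,  61.8]), array([39.9, 33.3]), 47.1)
white (np.int64(845), np.float64(0.0393), array([554.6, -69.9]), array([27.6, 35.8]), 36.3)
white (np.int64(840), np.float64(0.0393), array([554.6, -69.9]), array([27.6, 35.8]), 36.3)
black (np.int64(711), np.float64(0.0492), array([472.1, 119. ]), array([34. , 36.1]), 17.7)
black (np.int64(671), np.float64(0.0493), array([471.6, 119.2]), array([33.5, 34.3]), 80.1)
sink (np.int64(582), np.float64(0.039), array([452. ,  -2.2]), array([30. , 43.6]), 80.5)
sink (np.int64(484), np.float64(0.0392), array([451.6,  -2.1]), array([29.8, 42.7]), 80.6)
spool (np.int64(1034), np.float64(0.0393), array([ 471.4, -127.9]), array([43.8, 42. ]), 90.0)
spool (np.int64(1022), np.float64(0.0393), array([ 471.4, -127.9]), array([43.8, 42. ]), 90.0)
[[440, 29], [511, 41], [511, 98], [466, 206], [385, 192]] [[0.629, -0.25], [0.618, -0.332], [0.557, -0.349], [0.42, -0.328], [0.44, -0.217]]
```

Call:
arm_command([
  [0, 0, 1, 0, 0, -1, 0.75],
  [0, 0, 1, 0, 0, -1, 0.75],
  [0, 0, 1, 0, 0, -1, 0.75],
  [0, 0, 1, 0, 0, -1, 0.75],
  [0.4, -0.944, 0.375, 0, 0, 0, 0.75],
])

```text
t: 3.15
eef_pos: [0.4702, -0.0261, 0.1663]
tcp_rot: [-3.079, -0.622, 0.007]
contact_force: [-0.2, 0.4, -0.6]
opening: 0.0639
grasp_force: 0.0
```

Call:
arm_command([
  [0.4, -0.944, 0.375, 0, 0, 0, 0.75],
  [0.4, -0.944, 0.375, 0, 0, 0, 0.75],
  [0.4, -0.944, 0.375, 0, 0, 0, 0.75],
  [0.4, -0.944, 0.375, 0, 0, 0, 0.75],
  [0.4, -0.944, 0.375, 0, 0, 0, 0.75],
])

```text
t: 3.65
eef_pos: [0.4715, 0.0781, 0.1307]
tcp_rot: [3.079, 0.624, -0.001]
contact_force: [0.0, -0.3, -0.6]
opening: 0.064
grasp_force: 0.0
```

Call:
arm_command([
  [0.4, -0.944, 0.375, 0, 0, 0, 0.75],
  [0.4, -0.944, 0.375, 0, 0, 0, 0.75],
  [0, 0, 0, 0, 0, 0, 0.75],
])

```text
t: 3.95
eef_pos: [0.471, 0.1201, 0.115]
tcp_rot: [-3.078, -0.629, 0.004]
contact_force: [0.0, -0.5, 0.5]
opening: 0.0643
grasp_force: 0.0
```

```bash
cat > go.py <<'E'
# usage: go.py x y z [yaw_deg]: shares of shift from the present pose in the tool's axes, and turn shares about z
import sys; from h import *
def go(x,y,z,yaw=None,s=None):
    s=s or bot.sense(); M=R.from_rotvec(s["tcp_rot"]).as_matrix(); psi=np.arctan2(M[1,0],M[0,0])
    print("t",round(s["t"],2),"pos",s["eef_pos"].round(4),"yaw",np.degrees(psi).round(2),"tilt",np.degrees(np.arccos(-M[2,2])).round(2),"q6",s["joint_pos"][5].round(2),"open",round(s["opening"],4),"F",round(s["grasp_force"],1))
    d=np.array([x,y,z])-s["eef_pos"]; print("shift shares",(M.T@d/.02).round(3))
    if yaw is not None:
        y2=np.radians(yaw); M2=np.array([[np.cos(y2),np.sin(y2),0],[np.sin(y2),-np.cos(y2),0],[0,0,-1]])
        print("rz shares",(-(y2-psi)/.1).round(3),"shift after turn",(M2.T@d/.02).round(3))
if __name__=="__main__": go(*map(float,sys.argv[1:]))
E
python3 go.py .472 .119 .036
```

```text
t 3.95 pos [0.471  0.1201 0.115 ] yaw 23.09 tilt 0.14 q6 2.99 open 0.0643 F 0.0
shift shares [0.037 0.073 3.95 ]
```

Call:
arm_command([
  [0.04, 0.07, 0.79, 0, 0, 0, 0.75],
  [0, 0, 0.79, 0, 0, 0, 0.75],
  [0, 0, 0.79, 0, 0, 0, 0.75],
  [0, 0, 0.79, 0, 0, 0, 0.75],
  [0, 0, 0.79, 0, 0, 0, 0.75],
])

```text
t: 4.45
eef_pos: [0.4732, 0.1167, 0.0368]
tcp_rot: [3.079, 0.623, -0.0]
contact_force: [0.2, -0.8, -1.2]
opening: 0.064
grasp_force: 0.0
```

Call:
arm_command([
  [0, 0, 0, 0, 0, 0, 0],
  [0, 0, 0, 0, 0, 0, 0],
  [0, 0, 0, 0, 0, 0, 0],
  [0, 0, 0, 0, 0, 0, 0],
  [0, 0, 0, 0, 0, 0, 0],
])

```text
t: 4.95
eef_pos: [0.4737, 0.1176, 0.0379]
tcp_rot: [3.079, 0.624, 0.002]
contact_force: [-1.0, -0.4, -0.9]
opening: 0.0339
grasp_force: 59.6
```

```bash
python3 go.py .586 -.300 .116 -9.8
```

```text
t 4.95 pos [0.4737 0.1176 0.0379] yaw 22.9 tilt 0.07 q6 2.99 open 0.0339 F 59.6
shift shares [-2.949 21.418 -3.902]
rz shares 5.708 shift after turn [ 9.086 19.618 -3.904]
```

Call:
arm_command([
  [0, 0, -0.8, 0, 0, 0, 0],
  [0, 0, -1, 0, 0, 0, 0],
  [0, 0, -1, 0, 0, 0, 0],
  [0, 0, -1, 0, 0, 0, 0],
  [-0.134, 0.9735, -0.1, 0, 0, 0, 0],
])

```text
t: 5.45
eef_pos: [0.4801, 0.1002, 0.1183]
tcp_rot: [-3.077, -0.629, -0.009]
contact_force: [0.9, -1.0, -0.8]
opening: 0.0336
grasp_force: 59.7
```

Call:
arm_command([
  [-0.134, 0.9735, 0, 0, 0, 0, 0],
  [-0.134, 0.9735, 0, 0, 0, 0, 0],
  [-0.134, 0.9735, 0, 0, 0, 0, 0],
  [-0.134, 0.9735, 0, 0, 0, 0, 0],
  [-0.134, 0.9735, 0, 0, 0, 0, 0],
])

```text
t: 5.95
eef_pos: [0.5041, 0.0029, 0.1156]
tcp_rot: [3.079, 0.624, 0.001]
contact_force: [-0.1, -0.0, -0.8]
opening: 0.0337
grasp_force: 59.7
```

Call:
arm_command([
  [-0.134, 0.9735, 0, 0, 0, 0, 0],
  [-0.134, 0.9735, 0, 0, 0, 0, 0],
  [-0.134, 0.9735, 0, 0, 0, 0, 0],
  [-0.134, 0.9735, 0, 0, 0, 0, 0],
  [-0.134, 0.9735, 0, 0, 0, 0, 0],
])

```text
t: 6.45
eef_pos: [0.5296, -0.092, 0.1155]
tcp_rot: [3.079, 0.624, 0.0]
contact_force: [0.2, 0.5, -0.5]
opening: 0.0337
grasp_force: 59.7
```

Call:
arm_command([
  [-0.134, 0.9735, 0, 0, 0, 0, 0],
  [-0.134, 0.9735, 0, 0, 0, 0, 0],
  [-0.134, 0.9735, 0, 0, 0, 0, 0],
  [-0.134, 0.9735, 0, 0, 0, 0, 0],
  [-0.134, 0.9735, 0, 0, 0, 0, 0],
])

```text
t: 6.95
eef_pos: [0.5552, -0.1871, 0.1155]
tcp_rot: [3.079, 0.624, 0.0]
contact_force: [0.5, 0.5, -0.5]
opening: 0.0334
grasp_force: 59.7
```

Call:
arm_command([
  [-0.134, 0.9735, 0, 0, 0, 0, 0],
  [-0.134, 0.9735, 0, 0, 0, 0, 0],
  [-0.134, 0.9735, 0, 0, 0, 0, 0],
  [-0.134, 0.9735, 0, 0, 0, 0, 0],
  [-0.134, 0.9735, 0, 0, 0, 0, 0],
])

```text
t: 7.45
eef_pos: [0.5807, -0.2821, 0.1153]
tcp_rot: [-3.079, -0.624, 0.0]
contact_force: [0.0, 0.7, -0.6]
opening: 0.0334
grasp_force: 59.7
```

Call:
arm_command([
  [-0.134, 0.9735, 0, 0, 0, 0, 0],
  [0, 0, 0, 0, 0, 0.95, 0],
  [0, 0, 0, 0, 0, 0.95, 0],
  [0, 0, 0, 0, 0, 0.95, 0],
  [0, 0, 0, 0, 0, 0.95, 0],
])

```text
t: 7.95
eef_pos: [0.5856, -0.3004, 0.1152]
tcp_rot: [-3.141, -0.025, 0.0]
contact_force: [1.1, 0.4, -0.3]
opening: 0.0335
grasp_force: 59.7
```

Call:
arm_command([
  [0, 0, 0, 0, 0, 0.95, 0],
  [0, 0, 0, 0, 0, 0.95, 0],
  [0, 0, 0, 0, 0, 0, 0],
])

```text
t: 8.25
eef_pos: [0.5856, -0.3002, 0.1152]
tcp_rot: [-3.13, 0.267, 0.0]
contact_force: [-0.1, 1.2, -1.0]
opening: 0.0337
grasp_force: 59.6
```

```bash
python3 - <<'E'
from h import *; from go import go
s=bot.sense(); p,d=cams.snapshot("wrist"); p=np.ascontiguousarray(p[:,:,::-1]); cv2.imwrite("pics/w2.png",p); go(.586,-.300,.041,-9.8,s); print(s["contact_force"])
K,T=pose("wrist",s); hsv=cv2.cvtColor(p,cv2.COLOR_BGR2HSV); m=cv2.inRange(hsv,(103,130,40),(120,255,255))
c=max(cv2.findContours(m,0,2)[0],key=cv2.contourArea); a=cv2.approxPolyDP(cv2.convexHull(c),5,True)[:,0]; print(a.tolist(),cast(a,.015,K,T)[:,:2].round(3).tolist())
E
```

```text
t 8.25 pos [ 0.5856 -0.3002  0.1152] yaw -9.74 tilt 0.01 q6 2.84 open 0.0337 F 59.6
shift shares [ 0.017 -0.014  3.712]
rz shares 0.011 shift after turn [ 0.016 -0.014  3.712]
[-0.05860513  1.21225771 -0.9595813 ]
[[322, 161], [316, 261], [193, 259], [184, 163]] [[0.615, -0.358], [0.527, -0.344], [0.547, -0.239], [0.631, -0.252]]
```

View pics/w2.png

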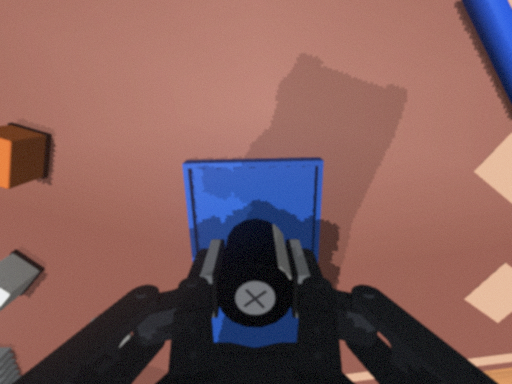

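The can is held upright over the far part of the blue tray. The far wall corners are at (184,163) and (322,161), and the can is clear of the walls.

Call:
arm_command([
  [0, 0, 0.9, 0, 0, 0, 0],
  [0, 0, 1, 0, 0, 0, 0],
  [0, 0, 1, 0, 0, 0, 0],
  [0, 0, 0.5, 0, 0, 0, 0],
  [0, 0, 0.1, 0, 0, 0, 0],
])

```text
t: 8.8
eef_pos: [0.5846, -0.2995, 0.0436]
tcp_rot: [-3.129, 0.265, 0.005]
contact_force: [-0.3, 0.2, -0.8]
opening: 0.0337
grasp_force: 59.6
```

Call:
arm_command([
  [0, 0, 0.05, 0, 0, 0, 0],
  [0, 0, 0.05, 0, 0, 0, 0],
  [0, 0, 0, 0, 0, 0, 0],
])

```text
t: 9.1
eef_pos: [0.5863, -0.3003, 0.0444]
tcp_rot: [3.129, -0.267, 0.003]
contact_force: [-0.0, 0.3, -0.5]
opening: 0.0341
grasp_force: 59.6
```

Call:
arm_command([
  [0, 0, 0, 0, 0, 0, 0],
  [0, 0, 0.05, 0, 0, 0, 0],
  [0, 0, 0, 0, 0, 0, 0],
])

```text
t: 9.4
eef_pos: [0.5857, -0.3, 0.0424]
tcp_rot: [3.13, -0.267, 0.0]
contact_force: [0.4, 0.1, -0.6]
opening: 0.0337
grasp_force: 59.6
```

```bash
python3 go.py .586 -.3 .04
```

```text
t 9.4 pos [ 0.5857 -0.3     0.0424] yaw -9.75 tilt 0.01 q6 2.84 open 0.0337 F 59.6
shift shares [ 0.015 -0.001  0.121]
```

Call:
arm_command([
  [0, 0, 0.03, 0, 0, 0, 0],
  [0, 0, 0, 0, 0, 0, 0],
  [0, 0, 0, 0, 0, 0, 0],
])

```text
t: 9.7
eef_pos: [0.5858, -0.3, 0.0418]
tcp_rot: [3.13, -0.267, 0.0]
contact_force: [-0.4, -0.4, -0.3]
opening: 0.0339
grasp_force: 59.8
```

Call:
arm_command([
  [0, 0, 0.03, 0, 0, 0, 0],
  [0, 0, 0, 0, 0, 0, 0],
  [0, 0, 0, 0, 0, 0, 0],
])

```text
t: 10.0
eef_pos: [0.5858, -0.3, 0.0418]
tcp_rot: [3.13, -0.267, 0.001]
contact_force: [-1.8, 0.9, 5.3]
opening: 0.0338
grasp_force: 59.8
```

Call:
arm_command([
  [0, 0, 0, 0, 0, 0, 0.65],
  [0, 0, 0, 0, 0, 0, 0.65],
  [0, 0, 0, 0, 0, 0, 0.65],
  [0, 0, -0.8, 0, 0, 0, 0.65],
  [0, 0, -1, 0, 0, 0, 0.65],
])

```text
t: 10.5
eef_pos: [0.5845, -0.2994, 0.0756]
tcp_rot: [-3.129, 0.267, 0.006]
contact_force: [0.1, -0.2, -0.8]
opening: 0.0557
grasp_force: 0.0
```

Call:
arm_command([
  [0, 0, -1, 0, 0, -0.99, 0.65],
  [0, 0, -1, 0, 0, -0.99, 0.65],
  [0, 0, 0, 0, 0, -0.99, 0.65],
  [0, 0, 0, 0, 0, -0.99, 0.65],
  [0, 0, 0, 0, 0, -0.99, 0.65],
])

```text
t: 11.0
eef_pos: [0.5857, -0.3, 0.117]
tcp_rot: [3.099, 0.514, 0.0]
contact_force: [-0.6, 0.1, 0.3]
opening: 0.0556
grasp_force: 0.0
```

Call:
arm_command([
  [0, 0, 0, 0, 0, -0.99, 0.65],
  [0, 0, 0, 0, 0, -0.99, 0.65],
  [0, 0, 0, 0, 0, -0.99, 0.65],
  [0, 0, 0, 0, 0, -0.99, 0.65],
  [0, 0, 0, 0, 0, -0.99, 0.65],
])

```text
t: 11.5
eef_pos: [0.5856, -0.2999, 0.1167]
tcp_rot: [-2.878, -1.258, 0.0]
contact_force: [-0.9, 0.6, 0.5]
opening: 0.0555
grasp_force: 0.0
```

Call:
arm_command([
  [0.88, -0.95, 0, 0, 0, 0, 0.65],
  [0.88, -0.95, 0, 0, 0, 0, 0.65],
  [0.88, -0.95, 0, 0, 0, 0, 0.65],
  [0.88, -0.95, 0, 0, 0, 0, 0.65],
  [0.88, -0.95, 0, 0, 0, 0, 0.65],
])

```text
t: 12.0
eef_pos: [0.576, -0.1699, 0.1168]
tcp_rot: [-2.881, -1.252, 0.0]
contact_force: [0.8, -0.2, -0.1]
opening: 0.0554
grasp_force: 0.0
```

Call:
arm_command([
  [0.88, -0.95, 0, 0, 0, 0, 0.65],
  [0.88, -0.95, 0, 0, 0, 0, 0.65],
  [0.88, -0.95, 0, 0, 0, 0, 0.65],
  [0.88, -0.95, 0, 0, 0, 0, 0.65],
  [0.88, -0.95, 0, 0, 0, 0, 0.65],
])

```text
t: 12.5
eef_pos: [0.5667, -0.0407, 0.1169]
tcp_rot: [-2.881, -1.252, 0.0]
contact_force: [0.9, 0.5, -0.7]
opening: 0.0559
grasp_force: 0.0
```

Call:
arm_command([
  [0.88, -0.95, 0, 0, 0, 0, 0.65],
  [0.88, -0.95, 0, 0, 0, 0, 0.65],
  [0.88, -0.95, 0, 0, 0, 0, 0.65],
  [0.88, -0.95, 0, 0, 0, 0, 0.65],
  [0, 0, 0, 0, 0, 0, 0.65],
])

```text
t: 13.0
eef_pos: [0.5591, 0.0646, 0.1169]
tcp_rot: [-2.878, -1.258, -0.0]
contact_force: [-0.4, -0.7, -0.3]
opening: 0.0556
grasp_force: 0.0
```

```bash
python3 - <<'E'
from h import *; from go import go
s=bot.sense(); p,d=cams.snapshot("wrist"); cv2.imwrite("pics/w3.png",p[:,:,::-1]); go(.5587,.0616,.036,47.1,s)
K,T=pose("wrist",s); print("trafo",tops(d,K,T,(.557,.06),.038,.004),"green",tops(d,K,T,(.658,.11),.04,.004))
E
```

```text
t 13.0 pos [0.5591 0.0646 0.1169] yaw 47.21 tilt 0.06 q6 2.43 open 0.0556 F 0.0
shift shares [-0.123  0.091  4.046]
rz shares 0.02 shift after turn [-0.12   0.088  4.046]
trafo (np.int64(2140), np.float64(0.0374), array([559.4,  63.5]), array([40.3, 32.8]), 47.2) green (np.int64(1893), np.float64(0.0395), array([660.1, 110.5]), array([28.5, 29.3]), 47.2)
```

View pics/w3.png

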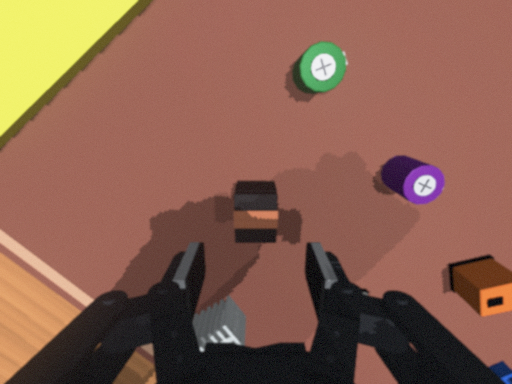

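The transformer's broad sides face the pads, at (256,212), centred between the fingers. The heat sink is well below and clear. The green can's top is at (323,67).

Call:
arm_command([
  [-0.07, 0.06, 0.85, 0, 0, 0, 0.65],
  [0, 0, 0.8, 0, 0, 0, 0.65],
  [0, 0, 0.8, 0, 0, 0, 0.65],
  [0, 0, 0.8, 0, 0, 0, 0.65],
  [0, 0, 0.8, 0, 0, 0, 0.65],
])

```text
t: 13.55
eef_pos: [0.5594, 0.0586, 0.0354]
tcp_rot: [2.882, 1.25, -0.0]
contact_force: [0.0, 0.1, -0.5]
opening: 0.0552
grasp_force: 0.0
```

Call:
arm_command([
  [0, 0, 0, 0, 0, 0, 0.65],
  [0, 0, 0, 0, 0, 0, 0],
  [0, 0, 0, 0, 0, 0, 0],
  [0, 0, 0, 0, 0, 0, 0],
  [0, 0, 0, 0, 0, 0, 0],
])

```text
t: 14.05
eef_pos: [0.56, 0.0597, 0.037]
tcp_rot: [2.881, 1.252, 0.003]
contact_force: [0.6, -0.7, 2.2]
opening: 0.0308
grasp_force: 59.6
```

```bash
python3 go.py .526 -.289 .116 -9.8
```

```text
t 14.05 pos [0.56   0.0597 0.037 ] yaw 46.97 tilt 0.11 q6 2.43 open 0.0308 F 59.6
shift shares [-13.901  10.661  -3.949]
rz shares 9.908 shift after turn [ 1.291 17.471 -3.949]
```

Call:
arm_command([
  [0, 0, -0.95, 0, 0, 0, 0],
  [0, 0, -1, 0, 0, 0, 0],
  [0, 0, -1, 0, 0, 0, 0],
  [0, 0, -1, 0, 0, 0, 0],
  [-0.993, 0.7615, 0, 0, 0, 0, 0],
])

```text
t: 14.55
eef_pos: [0.5596, 0.0371, 0.1187]
tcp_rot: [2.877, 1.257, 0.012]
contact_force: [1.2, 0.1, -2.1]
opening: 0.0308
grasp_force: 59.5
```

Call:
arm_command([
  [-0.993, 0.7615, 0, 0, 0, 0, 0],
  [-0.993, 0.7615, 0, 0, 0, 0, 0],
  [-0.993, 0.7615, 0, 0, 0, 0, 0],
  [-0.993, 0.7615, 0, 0, 0, 0, 0],
  [-0.993, 0.7615, 0, 0, 0, 0, 0],
])

```text
t: 15.05
eef_pos: [0.5446, -0.0905, 0.1153]
tcp_rot: [2.881, 1.252, 0.0]
contact_force: [-0.3, -0.2, -0.9]
opening: 0.0306
grasp_force: 59.5
```

Call:
arm_command([
  [-0.993, 0.7615, 0, 0, 0, 0, 0],
  [-0.993, 0.7615, 0, 0, 0, 0, 0],
  [-0.993, 0.7615, 0, 0, 0, 0, 0],
  [-0.993, 0.7615, 0, 0, 0, 0, 0],
  [-0.993, 0.7615, 0, 0, 0, 0, 0],
])

```text
t: 15.55
eef_pos: [0.5325, -0.2151, 0.1153]
tcp_rot: [2.881, 1.252, 0.0]
contact_force: [0.0, 0.1, -0.3]
opening: 0.0308
grasp_force: 59.5
```

Call:
arm_command([
  [-0.993, 0.7615, 0, 0, 0, 0, 0],
  [-0.993, 0.7615, 0, 0, 0, 0, 0],
  [-0.993, 0.7615, 0, 0, 0, 0, 0],
  [0, 0, 0, 0, 0, 0.99, 0],
  [0, 0, 0, 0, 0, 0.99, 0],
])

```text
t: 16.05
eef_pos: [0.5251, -0.29, 0.1151]
tcp_rot: [2.994, 0.952, 0.0]
contact_force: [-0.7, 0.2, -1.6]
opening: 0.0304
grasp_force: 59.6
```

Call:
arm_command([
  [0, 0, 0, 0, 0, 0.99, 0],
  [0, 0, 0, 0, 0, 0.99, 0],
  [0, 0, 0, 0, 0, 0.99, 0],
  [0, 0, 0, 0, 0, 0.99, 0],
  [0, 0, 0, 0, 0, 0.99, 0],
])

```text
t: 16.55
eef_pos: [0.5253, -0.2888, 0.1152]
tcp_rot: [3.136, 0.193, -0.0]
contact_force: [-0.5, -0.1, -1.5]
opening: 0.0307
grasp_force: 59.6
```

Call:
arm_command([
  [0, 0, 0, 0, 0, 0.99, 0],
  [0, 0, 0, 0, 0, 0.99, 0],
  [0, 0, 0, 0, 0, 0.99, 0],
  [0, 0, 0, 0, 0, 0, 0],
])

```text
t: 16.95
eef_pos: [0.5254, -0.2888, 0.1152]
tcp_rot: [3.13, -0.266, -0.0]
contact_force: [0.6, 0.6, -0.4]
opening: 0.0309
grasp_force: 59.6
```

```bash
python3 - <<'E'
from h import *; from go import go
s=bot.sense(); p,d=cams.snapshot("wrist"); cv2.imwrite("pics/w4.png",p[:,:,::-1]); go(.526,-.289,.043,-9.8,s)
K,T=pose("wrist",s); print("black",tops(d,K,T,(.586,-.3),.054,.004))
E
```

```text
t 16.95 pos [ 0.5254 -0.2888  0.1152] yaw -9.73 tilt 0.01 q6 2.81 open 0.0309 F 59.6
shift shares [3.300e-02 2.000e-03 3.609e+00]
rz shares 0.012 shift after turn [3.300e-02 2.000e-03 3.609e+00]
black (np.int64(2438), np.float64(0.0534), array([ 586.4, -299.8]), array([33.9, 33.9]), 59.8)
```

View pics/w4.png

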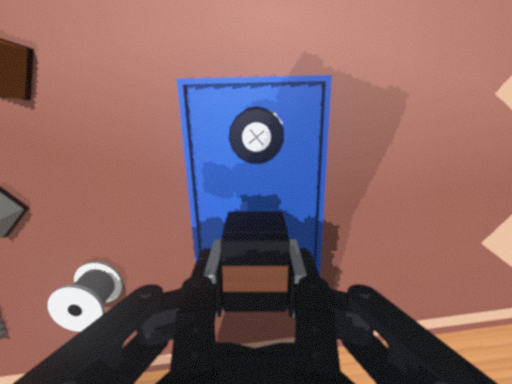

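The black can stands at (256,136) in the tray with its top at z 53.4 mm, as expected (54). The transformer is level in the jaws at (254,260), with clear space below it.

Call:
arm_command([
  [0, 0, 1, 0, 0, 0, 0],
  [0, 0, 1, 0, 0, 0, 0],
  [0, 0, 1, 0, 0, 0, 0],
  [0, 0, 0.5, 0, 0, 0, 0],
  [0, 0, 0.12, 0, 0, 0, 0],
])

```text
t: 17.5
eef_pos: [0.5245, -0.2884, 0.0413]
tcp_rot: [-3.129, 0.265, 0.004]
contact_force: [0.0, -0.3, -0.8]
opening: 0.0312
grasp_force: 59.6
```

Call:
arm_command([
  [0, 0, 0.05, 0, 0, 0, 0],
  [0, 0, 0, 0, 0, 0, 0],
  [0, 0, 0.03, 0, 0, 0, 0],
  [0, 0, 0, 0, 0, 0, 0],
  [0, 0, 0, 0, 0, 0, 0],
])

```text
t: 18.0
eef_pos: [0.5257, -0.2891, 0.0416]
tcp_rot: [3.13, -0.267, 0.001]
contact_force: [0.5, 0.2, -1.1]
opening: 0.0314
grasp_force: 59.6
```

Call:
arm_command([
  [0, 0, 0.03, 0, 0, 0, 0],
  [0, 0, 0, 0, 0, 0, 0],
  [0, 0, 0, 0, 0, 0, 0],
])

```text
t: 18.3
eef_pos: [0.5257, -0.2891, 0.0411]
tcp_rot: [3.13, -0.267, 0.001]
contact_force: [0.8, -0.0, 4.5]
opening: 0.031
grasp_force: 59.9
```

Call:
arm_command([
  [0, 0, 0, 0, 0, 0, 0.65],
  [0, 0, 0, 0, 0, 0, 0.65],
  [0, 0, 0, 0, 0, 0, 0.65],
  [0, 0, -0.8, 0, 0, 0, 0.65],
  [0, 0, -1, 0, 0, 0, 0.65],
])

```text
t: 18.8
eef_pos: [0.5244, -0.2883, 0.0754]
tcp_rot: [-3.129, 0.267, 0.005]
contact_force: [0.1, 0.2, 0.5]
opening: 0.0556
grasp_force: 0.0
```

Call:
arm_command([
  [0, 0, -1, 0, 0, 0, 0.7],
  [0, 0, -1, 0, 0, -0.986, 0.7],
  [0, 0, 0, 0, 0, -0.986, 0.7],
  [0, 0, 0, 0, 0, -0.986, 0.7],
  [0, 0, 0, 0, 0, -0.986, 0.7],
])

```text
t: 19.3
eef_pos: [0.5255, -0.289, 0.1167]
tcp_rot: [3.121, 0.358, 0.0]
contact_force: [-0.1, -0.6, -0.5]
opening: 0.0598
grasp_force: 0.0
```

Call:
arm_command([
  [0, 0, 0, 0, 0, -0.986, 0.7],
  [0, 0, 0, 0, 0, -0.986, 0.7],
  [0, 0, 0, 0, 0, -0.986, 0.7],
  [0, 0, 0, 0, 0, -0.986, 0.7],
  [0, 0, 0, 0, 0, -0.986, 0.7],
])

```text
t: 19.8
eef_pos: [0.5253, -0.2889, 0.1163]
tcp_rot: [-2.939, -1.108, 0.0]
contact_force: [-0.1, -0.3, 0.2]
opening: 0.06
grasp_force: 0.0
```

Call:
arm_command([
  [0, 0, 0, 0, 0, -0.986, 0.7],
  [0, 0, 0, 0, 0, -0.986, 0.7],
  [0, 0, 0, 0, 0, -0.986, 0.7],
  [0, 0, 0, 0, 0, -0.986, 0.7],
  [0, 0, 0, 0, 0, -0.986, 0.7],
])

```text
t: 20.3
eef_pos: [0.5253, -0.2889, 0.1163]
tcp_rot: [-2.58, -1.792, 0.0]
contact_force: [0.3, -0.2, -0.8]
opening: 0.0598
grasp_force: 0.0
```

Call:
arm_command([
  [0, 0, 0, 0, 0, -0.986, 0.7],
  [0, 0, 0, 0, 0, -0.986, 0.7],
  [0.968, -0.428, 0, 0, 0, 0, 0.7],
  [0.968, -0.428, 0, 0, 0, 0, 0.7],
  [0.968, -0.428, 0, 0, 0, 0, 0.7],
])

```text
t: 20.8
eef_pos: [0.5092, -0.2269, 0.1162]
tcp_rot: [-2.396, -2.032, 0.0]
contact_force: [0.0, 0.5, -0.4]
opening: 0.0599
grasp_force: 0.0
```

Call:
arm_command([
  [0.968, -0.428, 0, 0, 0, 0, 0.7],
  [0.968, -0.428, 0, 0, 0, 0, 0.7],
  [0.968, -0.428, 0, 0, 0, 0, 0.7],
  [0.968, -0.428, 0, 0, 0, 0, 0.7],
  [0.968, -0.428, 0, 0, 0, 0, 0.7],
])

```text
t: 21.3
eef_pos: [0.4827, -0.1242, 0.1164]
tcp_rot: [-2.395, -2.033, -0.0]
contact_force: [-0.0, -0.2, -0.5]
opening: 0.0595
grasp_force: 0.0
```

Call:
arm_command([
  [0.968, -0.428, 0, 0, 0, 0, 0.7],
  [0.968, -0.428, 0, 0, 0, 0, 0.7],
  [0.968, -0.428, 0, 0, 0, 0, 0.7],
  [0.968, -0.428, 0, 0, 0, 0, 0.7],
  [0.968, -0.428, 0, 0, 0, 0, 0.7],
])

```text
t: 21.8
eef_pos: [0.4563, -0.0217, 0.1165]
tcp_rot: [2.395, 2.033, 0.0]
contact_force: [0.2, 0.2, -0.5]
opening: 0.0595
grasp_force: 0.0
```

Call:
arm_command([
  [0.968, -0.428, 0, 0, 0, 0, 0.7],
  [0, 0, 0, 0, 0, 0, 0.7],
])

```text
t: 22.0
eef_pos: [0.4504, -0.0003, 0.1164]
tcp_rot: [-2.391, -2.036, 0.0]
contact_force: [0.3, -0.2, -0.1]
opening: 0.0595
grasp_force: 0.0
```

```bash
python3 - <<'E'
from h import *; from go import go
s=bot.sense(); p,d=cams.snapshot("wrist"); cv2.imwrite("pics/w5.png",p[:,:,::-1]); go(.4518,-.0021,.036,80.6,s)
K,T=pose("wrist",s); print("sink",tops(d,K,T,(.4518,-.002),.04,.004))
E
```

```text
t 22.0 pos [ 4.504e-01 -3.000e-04  1.164e-01] yaw 80.82 tilt 0.06 q6 1.73 open 0.0595 F 0.0
shift shares [-0.081  0.086  4.021]
rz shares 0.039 shift after turn [-0.079  0.082  4.022]
sink (np.int64(1236), np.float64(0.0392), array([450.6,  -0.9]), array([30.3, 41.9]), 80.8)
```

Call:
arm_command([
  [-0.035, 0.03, 0.85, 0, 0, 0, 0.7],
  [0, 0, 0.8, 0, 0, 0, 0.7],
  [0, 0, 0.8, 0, 0, 0, 0.7],
  [0, 0, 0.8, 0, 0, 0, 0.7],
  [0, 0, 0.8, 0, 0, 0, 0.7],
])

```text
t: 22.55
eef_pos: [0.4523, -0.0038, 0.0349]
tcp_rot: [2.396, 2.031, 0.0]
contact_force: [-0.1, -0.2, -0.6]
opening: 0.0598
grasp_force: 0.0
```

Call:
arm_command([
  [0, 0, 0, 0, 0, 0, 0.7],
  [0, 0, 0, 0, 0, 0, 0],
  [0, 0, 0, 0, 0, 0, 0],
  [0, 0, 0, 0, 0, 0, 0],
  [0, 0, 0, 0, 0, 0, 0],
])

```text
t: 23.05
eef_pos: [0.4522, -0.0029, 0.0361]
tcp_rot: [2.395, 2.032, 0.002]
contact_force: [0.2, 0.4, 1.6]
opening: 0.0409
grasp_force: 60.9
```

```bash
python3 go.py .466 -.279 .116 -9.8
```

```text
t 23.05 pos [ 0.4522 -0.0029  0.0361] yaw 80.64 tilt 0.08 q6 1.73 open 0.0409 F 60.9
shift shares [-13.51    2.93   -3.994]
rz shares 15.784 shift after turn [ 3.028 13.488 -3.995]
```

Call:
arm_command([
  [0, 0, -1, 0, 0, 0, 0],
  [0, 0, -1, 0, 0, 0, 0],
  [0, 0, -1, 0, 0, 0, 0],
  [0, 0, -1, 0, 0, 0, 0],
  [-0.965, 0.209, 0, 0, 0, 0, 0],
])

```text
t: 23.55
eef_pos: [0.4549, -0.0215, 0.1185]
tcp_rot: [2.389, 2.034, 0.008]
contact_force: [1.1, -0.5, -0.6]
opening: 0.0412
grasp_force: 60.9
```

Call:
arm_command([
  [-0.965, 0.209, 0, 0, 0, 0, 0],
  [-0.965, 0.209, 0, 0, 0, 0, 0],
  [-0.965, 0.209, 0, 0, 0, 0, 0],
  [-0.965, 0.209, 0, 0, 0, 0, 0],
  [-0.965, 0.209, 0, 0, 0, 0, 0],
])

```text
t: 24.05
eef_pos: [0.4577, -0.1219, 0.1158]
tcp_rot: [2.395, 2.033, 0.0]
contact_force: [-0.8, -0.2, -0.2]
opening: 0.0412
grasp_force: 60.9
```

Call:
arm_command([
  [-0.965, 0.209, 0, 0, 0, 0, 0],
  [-0.965, 0.209, 0, 0, 0, 0, 0],
  [-0.965, 0.209, 0, 0, 0, 0, 0],
  [-0.965, 0.209, 0, 0, 0, 0, 0],
  [-0.965, 0.209, 0, 0, 0, 0, 0],
])

```text
t: 24.55
eef_pos: [0.4626, -0.2205, 0.1157]
tcp_rot: [2.395, 2.033, 0.0]
contact_force: [0.5, 0.4, 0.3]
opening: 0.041
grasp_force: 60.9
```

Call:
arm_command([
  [-0.965, 0.209, 0, 0, 0, 0, 0],
  [-0.965, 0.209, 0, 0, 0, 0, 0],
  [-0.965, 0.209, 0, 0, 0, 0, 0],
  [0, 0, 0, 0, 0, 0.986, 0],
  [0, 0, 0, 0, 0, 0.986, 0],
])

```text
t: 25.05
eef_pos: [0.4654, -0.2796, 0.1156]
tcp_rot: [2.588, 1.78, 0.0]
contact_force: [0.1, 0.1, -1.2]
opening: 0.0413
grasp_force: 61.0
```

Call:
arm_command([
  [0, 0, 0, 0, 0, 0.986, 0],
  [0, 0, 0, 0, 0, 0.986, 0],
  [0, 0, 0, 0, 0, 0.986, 0],
  [0, 0, 0, 0, 0, 0.986, 0],
  [0, 0, 0, 0, 0, 0.986, 0],
])

```text
t: 25.55
eef_pos: [0.4655, -0.2788, 0.1156]
tcp_rot: [2.944, 1.097, 0.0]
contact_force: [0.1, -0.3, -0.7]
opening: 0.0412
grasp_force: 60.9
```

Call:
arm_command([
  [0, 0, 0, 0, 0, 0.986, 0],
  [0, 0, 0, 0, 0, 0.986, 0],
  [0, 0, 0, 0, 0, 0.986, 0],
  [0, 0, 0, 0, 0, 0.986, 0],
  [0, 0, 0, 0, 0, 0.986, 0],
])

```text
t: 26.05
eef_pos: [0.4655, -0.2788, 0.1157]
tcp_rot: [3.122, 0.345, 0.0]
contact_force: [-0.6, -0.4, -0.8]
opening: 0.0408
grasp_force: 60.9
```

Call:
arm_command([
  [0, 0, 0, 0, 0, 0.986, 0],
  [0, 0, 0, 0, 0, 0.986, 0],
  [0, 0, 0, 0, 0, 0.986, 0],
  [0, 0, 0, 0, 0, 0.986, 0],
  [0, 0, 0, 0, 0, 0, 0],
])

```text
t: 26.55
eef_pos: [0.4655, -0.2788, 0.1157]
tcp_rot: [3.13, -0.266, 0.0]
contact_force: [0.6, -0.2, -0.6]
opening: 0.0411
grasp_force: 60.9
```

```bash
python3 - <<'E'
from h import *; from go import go
s=bot.sense(); p,d=cams.snapshot("wrist"); cv2.imwrite("pics/w6.png",p[:,:,::-1]); go(.466,-.279,.043,-9.8,s)
K,T=pose("wrist",s); print("trafo",tops(d,K,T,(.526,-.289),.042,.004))
E
```

```text
t 26.55 pos [ 0.4655 -0.2788  0.1157] yaw -9.73 tilt 0.01 q6 2.77 open 0.0411 F 60.9
shift shares [2.600e-02 3.000e-03 3.633e+00]
rz shares 0.012 shift after turn [2.600e-02 3.000e-03 3.633e+00]
trafo (np.int64(3024), np.float64(0.0415), array([ 528. , -289.4]), array([32.6, 39.3]), 80.2)
```

View pics/w6.png

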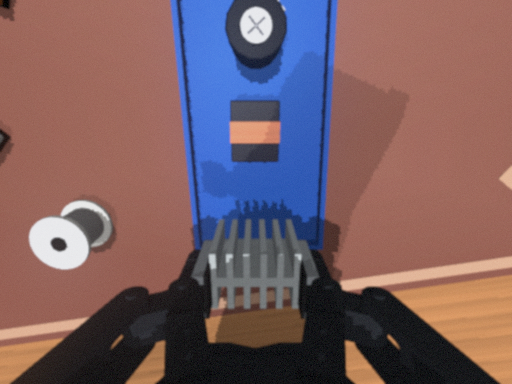

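The transformer at (255,131) and the black can at (256,25) stand in the blue tray. The held heat sink is at (258,270), over the free near part.

Call:
arm_command([
  [0, 0, 1, 0, 0, 0, 0],
  [0, 0, 1, 0, 0, 0, 0],
  [0, 0, 1, 0, 0, 0, 0],
  [0, 0, 0.55, 0, 0, 0, 0],
  [0, 0, 0.12, 0, 0, 0, 0],
])

```text
t: 27.1
eef_pos: [0.4645, -0.2783, 0.0407]
tcp_rot: [-3.129, 0.265, 0.004]
contact_force: [0.3, -0.6, -0.4]
opening: 0.0412
grasp_force: 60.9
```

Call:
arm_command([
  [0, 0, 0.05, 0, 0, 0, 0],
  [0, 0, 0, 0, 0, 0, 0],
  [0, 0, 0.03, 0, 0, 0, 0],
  [0, 0, 0, 0, 0, 0, 0],
  [0, 0, 0, 0, 0, 0, 0],
])

```text
t: 27.6
eef_pos: [0.4658, -0.2791, 0.041]
tcp_rot: [3.13, -0.267, 0.001]
contact_force: [0.2, -0.7, -0.6]
opening: 0.0411
grasp_force: 60.9
```

Call:
arm_command([
  [0, 0, 0.02, 0, 0, 0, 0],
  [0, 0, 0, 0, 0, 0, 0],
  [0, 0, 0, 0, 0, 0, 0],
])

```text
t: 27.9
eef_pos: [0.4655, -0.2789, 0.0401]
tcp_rot: [-3.13, 0.267, -0.0]
contact_force: [0.1, -0.4, -0.2]
opening: 0.0412
grasp_force: 60.9
```

Call:
arm_command([
  [0, 0, 0.03, 0, 0, 0, 0],
  [0, 0, 0, 0, 0, 0, 0],
  [0, 0, 0, 0, 0, 0, 0],
])

```text
t: 28.2
eef_pos: [0.4655, -0.2789, 0.0401]
tcp_rot: [3.13, -0.267, 0.0]
contact_force: [-2.6, 0.9, 6.1]
opening: 0.0414
grasp_force: 61.6
```

Call:
arm_command([
  [0, 0, 0, 0, 0, 0, 0.75],
  [0, 0, 0, 0, 0, 0, 0.75],
  [0, 0, 0, 0, 0, 0, 0.75],
  [0, 0, -0.8, 0, 0, 0, 0.75],
  [0, 0, -1, 0, 0, 0, 0.75],
])

```text
t: 28.7
eef_pos: [0.4645, -0.2783, 0.0746]
tcp_rot: [-3.129, 0.267, 0.005]
contact_force: [0.5, -0.3, 0.5]
opening: 0.0639
grasp_force: 0.0
```

Call:
arm_command([
  [0, 0, -1, 0, 0, 0, 0.65],
  [0, 0, -1, 0, 0, -1, 0.65],
  [0, 0, 0, 0, 0, -1, 0.65],
  [0, 0, 0, 0, 0, -1, 0.65],
  [0, 0, 0, 0, 0, -1, 0.65],
])

```text
t: 29.2
eef_pos: [0.4656, -0.279, 0.1156]
tcp_rot: [3.12, 0.366, 0.0]
contact_force: [-0.2, -0.3, 0.2]
opening: 0.0551
grasp_force: 0.0
```

Call:
arm_command([
  [0, 0, 0, 0, 0, -1, 0.65],
  [0, 0, 0, 0, 0, -1, 0.65],
  [0, 0, 0, 0, 0, -1, 0.65],
  [0, 0, 0, 0, 0, -1, 0.65],
  [0.966, -0.5, 0, 0, 0, 0, 0.65],
])

```text
t: 29.7
eef_pos: [0.4746, -0.2609, 0.1153]
tcp_rot: [2.987, 0.97, -0.001]
contact_force: [0.1, 0.3, -1.0]
opening: 0.0558
grasp_force: 0.0
```

Call:
arm_command([
  [0.966, -0.5, 0, 0, 0, 0, 0.65],
  [0.966, -0.5, 0, 0, 0, 0, 0.65],
  [0.966, -0.5, 0, 0, 0, 0, 0.65],
  [0.966, -0.5, 0, 0, 0, 0, 0.65],
  [0.966, -0.5, 0, 0, 0, 0, 0.65],
])

```text
t: 30.2
eef_pos: [0.5242, -0.1613, 0.1152]
tcp_rot: [-2.987, -0.973, 0.0]
contact_force: [0.4, -0.5, -0.5]
opening: 0.0555
grasp_force: 0.0
```

Call:
arm_command([
  [0.966, -0.5, 0, 0, 0, 0, 0.65],
  [0.966, -0.5, 0, 0, 0, 0, 0.65],
  [0.966, -0.5, 0, 0, 0, 0, 0.65],
  [0.966, -0.5, 0, 0, 0, 0, 0.65],
  [0.966, -0.5, 0, 0, 0, 0, 0.65],
])

```text
t: 30.7
eef_pos: [0.5728, -0.064, 0.1152]
tcp_rot: [-2.987, -0.973, 0.0]
contact_force: [-0.3, 0.3, 0.5]
opening: 0.0554
grasp_force: 0.0
```

Call:
arm_command([
  [0.966, -0.5, 0, 0, 0, 0, 0.65],
  [0.966, -0.5, 0, 0, 0, 0, 0.65],
  [0.966, -0.5, 0, 0, 0, 0, 0.65],
  [0.966, -0.5, 0, 0, 0, 0, 0.65],
  [0.966, -0.5, 0, 0, 0, 0, 0.65],
])

```text
t: 31.2
eef_pos: [0.6214, 0.0333, 0.1151]
tcp_rot: [-2.987, -0.973, 0.001]
contact_force: [0.1, 0.2, -1.5]
opening: 0.0554
grasp_force: 0.0
```

Call:
arm_command([
  [0.966, -0.5, 0, 0, 0, 0, 0.65],
  [0.966, -0.5, 0, 0, 0, 0, 0.65],
  [0.966, -0.5, 0, 0, 0, 0, 0.65],
  [0.966, -0.5, 0, 0, 0, 0, 0.65],
  [0, 0, 0, 0, 0, 0, 0.65],
])

```text
t: 31.7
eef_pos: [0.6609, 0.113, 0.1149]
tcp_rot: [-2.985, -0.978, -0.001]
contact_force: [-0.2, -0.1, -0.3]
opening: 0.0555
grasp_force: 0.0
```

```bash
python3 - <<'E'
from h import *; from go import go
s=bot.sense(); p,d=cams.snapshot("wrist"); cv2.imwrite("pics/w7.png",p[:,:,::-1]); go(.660,.110,.036,None,s)
K,T=pose("wrist",s); print("green",tops(d,K,T,(.66,.11),.04,.004))
E
```

```text
t 31.7 pos [0.6609 0.113  0.1149] yaw 36.27 tilt 0.07 q6 2.68 open 0.0555 F 0.0
shift shares [-0.129  0.099  3.943]
green (np.int64(1191), np.float64(0.0394), array([661.7, 111.3]), array([29.4, 28.6]), 36.2)
```

View pics/w7.png

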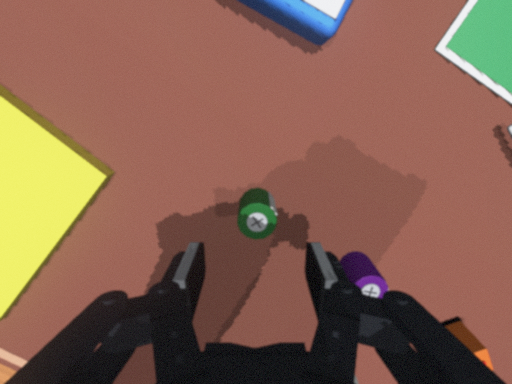

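The green can's top is at (257,222), centred between the fingers. The purple can (371,290) is about 110 mm away and clear of the right finger.

Call:
arm_command([
  [0.03, 0, 0.75, 0, 0, 0, 0.65],
  [0, 0, 0.8, 0, 0, 0, 0.65],
  [0, 0, 0.8, 0, 0, 0, 0.65],
  [0, 0, 0.8, 0, 0, 0, 0.65],
  [0, 0, 0.8, 0, 0, 0, 0.65],
])

```text
t: 32.25
eef_pos: [0.6599, 0.1094, 0.0357]
tcp_rot: [2.987, 0.971, -0.001]
contact_force: [0.4, 0.5, 0.4]
opening: 0.0555
grasp_force: 0.0
```

Call:
arm_command([
  [0, 0, 0, 0, 0, 0, 0.65],
  [0, 0, 0, 0, 0, 0, 0],
  [0, 0, 0, 0, 0, 0, 0],
  [0, 0, 0, 0, 0, 0, 0],
  [0, 0, 0, 0, 0, 0, 0],
])

```text
t: 32.75
eef_pos: [0.6613, 0.1107, 0.0378]
tcp_rot: [2.987, 0.973, 0.003]
contact_force: [0.3, -0.5, 2.5]
opening: 0.028
grasp_force: 59.2
```

```bash
python3 go.py .566 .281 .116
```

```text
t 32.75 pos [0.6613 0.1107 0.0378] yaw 36.08 tilt 0.13 q6 2.68 open 0.028 F 59.2
shift shares [ 1.172 -9.685 -3.918]
```

Call:
arm_command([
  [0, 0, -0.9, 0, 0, 0, 0],
  [0, 0, -1, 0, 0, 0, 0],
  [0, 0, -1, 0, 0, 0, 0],
  [0, 0, -1, 0, 0, 0, 0],
  [0.11, -0.97, 0, 0, 0, 0, 0],
])

```text
t: 33.25
eef_pos: [0.6539, 0.1266, 0.1185]
tcp_rot: [2.987, 0.967, 0.013]
contact_force: [0.2, 0.6, 0.1]
opening: 0.0287
grasp_force: 59.2
```

Call:
arm_command([
  [0.11, -0.97, 0, 0, 0, 0, 0],
  [0.11, -0.97, 0, 0, 0, 0, 0],
  [0.11, -0.97, 0, 0, 0, 0, 0],
  [0.11, -0.97, 0, 0, 0, 0, 0],
  [0.11, -0.97, 0, 0, 0, 0, 0],
])

```text
t: 33.75
eef_pos: [0.6011, 0.2143, 0.1139]
tcp_rot: [-2.987, -0.975, 0.002]
contact_force: [0.9, 0.2, -0.7]
opening: 0.0286
grasp_force: 59.2
```

Call:
arm_command([
  [0.11, -0.97, 0, 0, 0, 0, 0],
  [0.11, -0.97, 0, 0, 0, 0, 0],
  [0.11, -0.97, 0, 0, 0, 0, 0],
  [0.11, -0.97, 0, 0, 0, 0, 0],
  [0, 0, 0, 0, 0, 0, 0],
])

```text
t: 34.25
eef_pos: [0.5621, 0.2834, 0.1143]
tcp_rot: [-2.984, -0.979, 0.001]
contact_force: [-0.4, 0.5, 0.5]
opening: 0.0285
grasp_force: 59.2
```

```bash
python3 - <<'E'
from h import *; from go import go
s=bot.sense(); p,d=cams.snapshot("wrist"); p=np.ascontiguousarray(p[:,:,::-1]); cv2.imwrite("pics/w8.png",p); go(.563,.282,.043,None,s)
K,T=pose("wrist",s); hsv=cv2.cvtColor(p,cv2.COLOR_BGR2HSV); m=cv2.inRange(hsv,(26,130,40),(34,255,255))
c=max(cv2.findContours(m,0,2)[0],key=cv2.contourArea); a=cv2.approxPolyDP(cv2.convexHull(c),5,True)[:,0]; print(a.tolist(),cast(a,.015,K,T)[:,:2].round(3).tolist())
E
```

```text
t 34.25 pos [0.5621 0.2834 0.1143] yaw 36.32 tilt 0.05 q6 2.97 open 0.0285 F 59.2
shift shares [-3.000e-03  8.400e-02  3.566e+00]
[[347, 199], [322, 227], [129, 297], [103, 281], [250, 108]] [[0.612, 0.227], [0.582, 0.227], [0.424, 0.324], [0.426, 0.35], [0.623, 0.331]]
```

View pics/w8.png

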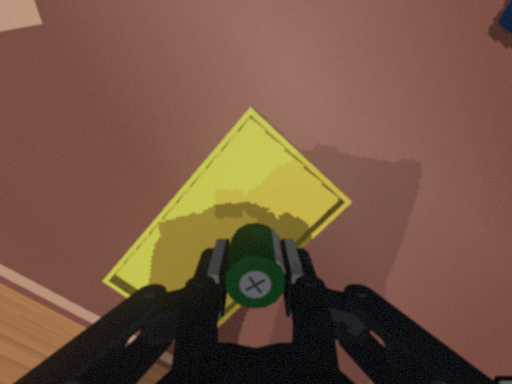

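The yellow tray's corners are at (250,108), (347,199) and (103,281), which puts its centre near (0.519, 0.289). The green can at (256,270) is held upright above its floor.

Call:
arm_command([
  [0, 0, 1, 0, 0, 0, 0],
  [0, 0, 1, 0, 0, 0, 0],
  [0, 0, 1, 0, 0, 0, 0],
  [0, 0, 0.45, 0, 0, 0, 0],
  [0, 0, 0.12, 0, 0, 0, 0],
])

```text
t: 34.8
eef_pos: [0.5634, 0.2795, 0.0419]
tcp_rot: [2.987, 0.972, -0.004]
contact_force: [-0.4, 0.2, -0.2]
opening: 0.0285
grasp_force: 59.4
```

Call:
arm_command([
  [0, 0, 0.04, 0, 0, 0, 0],
  [0, 0, 0, 0, 0, 0, 0],
  [0, 0, 0.03, 0, 0, 0, 0],
  [0, 0, 0, 0, 0, 0, 0],
  [0, 0, 0, 0, 0, 0, 0],
])

```text
t: 35.3
eef_pos: [0.5643, 0.2805, 0.0422]
tcp_rot: [-2.987, -0.973, -0.001]
contact_force: [-0.3, -0.5, -0.5]
opening: 0.0281
grasp_force: 59.4
```

Call:
arm_command([
  [0, 0, 0.03, 0, 0, 0, 0],
  [0, 0, 0, 0, 0, 0, 0],
  [0, 0, 0, 0, 0, 0, 0],
])

```text
t: 35.6
eef_pos: [0.5642, 0.2805, 0.0418]
tcp_rot: [-2.987, -0.973, -0.001]
contact_force: [-0.9, -0.6, 4.4]
opening: 0.0282
grasp_force: 59.7
```

Call:
arm_command([
  [0, 0, 0, 0, 0, 0, 0.6],
  [0, 0, 0, 0, 0, 0, 0.6],
  [0, 0, 0, 0, 0, 0, 0.6],
  [0, 0, -0.8, 0, 0, 0, 0.6],
  [0, 0, -1, 0, 0, 0, 0.6],
])

```text
t: 36.1
eef_pos: [0.5629, 0.2798, 0.0757]
tcp_rot: [2.987, 0.973, -0.006]
contact_force: [0.2, 0.4, 0.3]
opening: 0.0513
grasp_force: 0.0
```

Call:
arm_command([
  [0, 0, -1, 0, 0, 0, 0.6],
  [0, 0, -1, 0, 0, -0.983, 0.6],
  [0, 0, 0, 0, 0, -0.983, 0.6],
  [0, 0, 0, 0, 0, -0.983, 0.6],
  [0, 0, 0, 0, 0, -0.983, 0.6],
])

```text
t: 36.6
eef_pos: [0.564, 0.2804, 0.1171]
tcp_rot: [2.736, 1.543, 0.0]
contact_force: [0.9, 0.2, 0.5]
opening: 0.0513
grasp_force: 0.0
```

Call:
arm_command([
  [0, 0, 0, 0, 0, -0.983, 0.6],
  [0, 0, 0, 0, 0, -0.983, 0.6],
  [0, 0, 0, 0, 0, -0.983, 0.6],
  [0, 0, 0, 0, 0, -0.983, 0.6],
  [0, 0, 0, 0, 0, -0.983, 0.6],
])

```text
t: 37.1
eef_pos: [0.5639, 0.2803, 0.1168]
tcp_rot: [-2.279, -2.163, 0.001]
contact_force: [-0.3, -0.4, 0.8]
opening: 0.0511
grasp_force: 0.0
```

Call:
arm_command([
  [0, 0, 0, 0, 0, -0.983, 0.6],
  [0, 0, 0, 0, 0, -0.983, 0.6],
  [0, 0, 0, 0, 0, -0.983, 0.6],
  [0, 0, 0, 0, 0, -0.983, 0.6],
  [0, 0, 0, 0, 0, -0.983, 0.6],
])

```text
t: 37.6
eef_pos: [0.5639, 0.2803, 0.1167]
tcp_rot: [-1.684, -2.652, 0.001]
contact_force: [0.9, -0.6, 0.6]
opening: 0.0513
grasp_force: 0.0
```

Call:
arm_command([
  [0, 0, 0, 0, 0, -0.983, 0.6],
  [0, 0, 0, 0, 0, -0.983, 0.6],
  [-0.988, -0.769, 0, 0, 0, 0, 0.6],
  [-0.988, -0.769, 0, 0, 0, 0, 0.6],
  [-0.988, -0.769, 0, 0, 0, 0, 0.6],
])

```text
t: 38.1
eef_pos: [0.5615, 0.2047, 0.1167]
tcp_rot: [-1.42, -2.802, 0.001]
contact_force: [0.1, -0.9, -0.2]
opening: 0.0512
grasp_force: 0.0
```

Call:
arm_command([
  [-0.988, -0.769, 0, 0, 0, 0, 0.6],
  [-0.988, -0.769, 0, 0, 0, 0, 0.6],
  [-0.988, -0.769, 0, 0, 0, 0, 0.6],
  [-0.988, -0.769, 0, 0, 0, 0, 0.6],
  [-0.988, -0.769, 0, 0, 0, 0, 0.6],
])

```text
t: 38.6
eef_pos: [0.5579, 0.0791, 0.1169]
tcp_rot: [-1.421, -2.801, 0.0]
contact_force: [0.6, -0.2, -0.1]
opening: 0.0511
grasp_force: 0.0
```

Call:
arm_command([
  [-0.988, -0.769, 0, 0, 0, 0, 0.6],
  [-0.988, -0.769, 0, 0, 0, 0, 0.6],
  [-0.988, -0.769, 0, 0, 0, 0, 0.6],
  [-0.988, -0.769, 0, 0, 0, 0, 0.6],
  [-0.988, -0.769, 0, 0, 0, 0, 0.6],
])

```text
t: 39.1
eef_pos: [0.5542, -0.046, 0.1169]
tcp_rot: [-1.421, -2.801, 0.0]
contact_force: [0.7, 0.0, 0.2]
opening: 0.0512
grasp_force: 0.0
```

Call:
arm_command([
  [-0.988, -0.769, 0, 0, 0, 0, 0.6],
  [0, 0, 0, 0, 0, 0, 0.6],
  [0, 0, 0, 0, 0, 0, 0.6],
])

```text
t: 39.4
eef_pos: [0.5535, -0.0703, 0.1169]
tcp_rot: [-1.423, -2.8, -0.0]
contact_force: [-0.3, 0.5, -0.6]
opening: 0.051
grasp_force: 0.0
```

```bash
python3 - <<'E'
from h import *; from go import go
s=bot.sense(); p,d=cams.snapshot("wrist"); cv2.imwrite("pics/w9.png",p[:,:,::-1]); go(.5546,-.0699,.036,126.3,s)
K,T=pose("wrist",s); print("white",tops(d,K,T,(.5546,-.0699),.04,.004))
E
```

```text
t 39.4 pos [ 0.5535 -0.0703  0.1169] yaw 126.13 tilt 0.04 q6 0.81 open 0.051 F 0.0
shift shares [-0.019  0.058  4.044]
rz shares -0.03 shift after turn [-0.017  0.058  4.044]
white (np.int64(1702), np.float64(0.0393), array([553.2, -69.2]), array([27.8, 35.7]), 36.1)
```

View pics/w9.png

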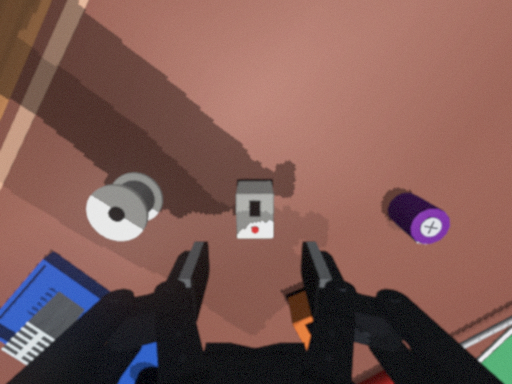

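The white relay at (255,210) lies square between the pads. The orange relay is at (300,315), the spool at (125,205) and the purple can at (430,225), and all are clear of the fingers.

Call:
arm_command([
  [0.03, 0.02, 0.85, 0, 0, 0, 0.6],
  [0, 0, 0.8, 0, 0, 0, 0.6],
  [0, 0, 0.8, 0, 0, 0, 0.6],
  [0, 0, 0.8, 0, 0, 0, 0.6],
  [0, 0, 0.8, 0, 0, 0, 0.6],
])

```text
t: 39.95
eef_pos: [0.5537, -0.0678, 0.0355]
tcp_rot: [-1.418, -2.803, -0.001]
contact_force: [-0.5, 0.1, 0.0]
opening: 0.0513
grasp_force: 0.0
```

Call:
arm_command([
  [0, 0, 0, 0, 0, 0, 0.6],
  [0, 0, 0, 0, 0, 0, 0],
  [0, 0, 0, 0, 0, 0, 0],
  [0, 0, 0, 0, 0, 0, 0],
  [0, 0, 0, 0, 0, 0, 0],
])

```text
t: 40.45
eef_pos: [0.5543, -0.0692, 0.0371]
tcp_rot: [1.42, 2.8, 0.001]
contact_force: [0.3, -0.1, 1.8]
opening: 0.0271
grasp_force: 59.8
```

```bash
python3 go.py .472 .293 .116
```

```text
t 40.45 pos [ 0.5543 -0.0692  0.0371] yaw 126.21 tilt 0.11 q6 0.81 open 0.0271 F 59.8
shift shares [17.042  7.383 -3.955]
```

Call:
arm_command([
  [0, 0, -0.95, 0, 0, 0, 0],
  [0, 0, -1, 0, 0, 0, 0],
  [0, 0, -1, 0, 0, 0, 0],
  [0, 0, -1, 0, 0, 0, 0],
  [0.984, 0.449, 0, 0, 0, 0, 0],
])

```text
t: 40.95
eef_pos: [0.5521, -0.05, 0.1187]
tcp_rot: [1.423, 2.792, 0.003]
contact_force: [1.0, 0.5, -0.6]
opening: 0.0268
grasp_force: 59.5
```

Call:
arm_command([
  [0.984, 0.449, 0, 0, 0, 0, 0],
  [0.984, 0.449, 0, 0, 0, 0, 0],
  [0.984, 0.449, 0, 0, 0, 0, 0],
  [0.984, 0.449, 0, 0, 0, 0, 0],
  [0.984, 0.449, 0, 0, 0, 0, 0],
])

```text
t: 41.45
eef_pos: [0.5271, 0.0585, 0.1154]
tcp_rot: [1.422, 2.801, 0.0]
contact_force: [-0.7, -0.3, -1.3]
opening: 0.027
grasp_force: 59.5
```

Call:
arm_command([
  [0.984, 0.449, 0, 0, 0, 0, 0],
  [0.984, 0.449, 0, 0, 0, 0, 0],
  [0.984, 0.449, 0, 0, 0, 0, 0],
  [0.984, 0.449, 0, 0, 0, 0, 0],
  [0.984, 0.449, 0, 0, 0, 0, 0],
])

```text
t: 41.95
eef_pos: [0.5053, 0.1645, 0.1154]
tcp_rot: [1.422, 2.801, 0.0]
contact_force: [-0.7, 0.1, -0.7]
opening: 0.0269
grasp_force: 59.5
```

Call:
arm_command([
  [0.984, 0.449, 0, 0, 0, 0, 0],
  [0.984, 0.449, 0, 0, 0, 0, 0],
  [0.984, 0.449, 0, 0, 0, 0, 0],
  [0.984, 0.449, 0, 0, 0, 0, 0],
  [0.984, 0.449, 0, 0, 0, 0, 0],
])

```text
t: 42.45
eef_pos: [0.4834, 0.2704, 0.1154]
tcp_rot: [1.422, 2.801, 0.001]
contact_force: [-0.1, -0.4, 0.4]
opening: 0.0273
grasp_force: 59.5
```

Call:
arm_command([
  [0.984, 0.449, 0, 0, 0, 0, 0],
  [0, 0, 0, 0, 0, 0, 0],
  [0, 0, 0, 0, 0, 0, 0],
])

```text
t: 42.75
eef_pos: [0.479, 0.2908, 0.1152]
tcp_rot: [1.42, 2.802, -0.001]
contact_force: [0.3, -0.3, -0.6]
opening: 0.027
grasp_force: 59.5
```

```bash
python3 - <<'E'
from h import *; from go import go
s=bot.sense(); p,d=cams.snapshot("wrist"); cv2.imwrite("pics/w10.png",p[:,:,::-1]); go(.480,.291,.041,None,s)
p,d=cams.snapshot("top"); K,T=pose("top"); print("green",tops(d,K,T,(.564,.281),.044,.005))
E
```

```text
t 42.75 pos [0.479  0.2908 0.1152] yaw 126.25 tilt 0.03 q6 1.48 open 0.027 F 59.5
shift shares [-0.02   0.045  3.708]
green (np.int64(106), np.float64(0.0434), array([563.9, 276.5]), array([28.4, 25.7]), 89.8)
```

View pics/w10.png

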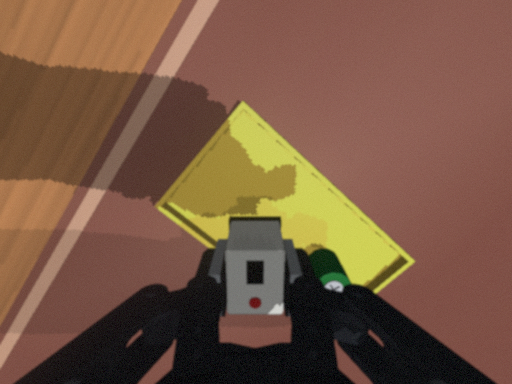

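The white relay is held level at (255,265) over the near half of the yellow tray. The green can stands upright at (333,280), clear of the fingers' sweep.

Call:
arm_command([
  [0, 0, 1, 0, 0, 0, 0],
  [0, 0, 1, 0, 0, 0, 0],
  [0, 0, 1, 0, 0, 0, 0],
  [0, 0, 0.5, 0, 0, 0, 0],
  [0, 0, 0.12, 0, 0, 0, 0],
])

```text
t: 43.35
eef_pos: [0.4785, 0.2895, 0.0414]
tcp_rot: [-1.422, -2.799, 0.004]
contact_force: [-1.2, 0.6, -0.4]
opening: 0.0273
grasp_force: 59.5
```

Call:
arm_command([
  [0, 0, 0.04, 0, 0, 0, 0],
  [0, 0, 0, 0, 0, 0, 0],
  [0, 0, 0.03, 0, 0, 0, 0],
  [0, 0, 0, 0, 0, 0, 0],
  [0, 0, 0, 0, 0, 0, 0],
])

```text
t: 43.85
eef_pos: [0.4794, 0.291, 0.0418]
tcp_rot: [1.421, 2.801, 0.001]
contact_force: [-0.3, -0.4, -0.7]
opening: 0.0273
grasp_force: 59.5
```

Call:
arm_command([
  [0, 0, 0.03, 0, 0, 0, 0],
  [0, 0, 0, 0, 0, 0, 0],
  [0, 0, 0, 0, 0, 0, 0],
])

```text
t: 44.15
eef_pos: [0.4794, 0.291, 0.041]
tcp_rot: [1.421, 2.801, 0.001]
contact_force: [-0.6, -0.0, 2.7]
opening: 0.027
grasp_force: 59.8
```

Call:
arm_command([
  [0, 0, 0, 0, 0, 0, 0.6],
  [0, 0, 0, 0, 0, 0, 0.6],
  [0, 0, 0, 0, 0, 0, 0.6],
  [0, 0, -0.8, 0, 0, 0, 0.6],
  [0, 0, -1, 0, 0, 0, 0.6],
])

```text
t: 44.65
eef_pos: [0.4782, 0.2902, 0.0758]
tcp_rot: [-1.421, -2.8, 0.004]
contact_force: [0.8, -0.9, 0.9]
opening: 0.0515
grasp_force: 0.0
```

Call:
arm_command([
  [0, 0, -1, 0, 0, 0, 0.6],
  [0, 0, -1, 0, 0, 0, 0.6],
  [0, 0, -1, 0, 0, 0, 0.6],
  [0, 0, -1, 0, 0, 0, 0.6],
  [0, 0, -1, 0, 0, 0, 0.6],
])

```text
t: 45.15
eef_pos: [0.479, 0.2907, 0.1774]
tcp_rot: [-1.421, -2.801, 0.0]
contact_force: [-0.4, -0.3, -0.0]
opening: 0.0514
grasp_force: 0.0
```

Call:
arm_command([
  [0, 0.9, -1, 0, 0, 0, 0.6],
  [0, 0.9, -1, 0, 0, 0, 0.6],
  [0, 0.9, -1, 0, 0, 0, 0.6],
  [0, 0, 0, 0, 0, 0, 0.6],
  [0, 0, 0, 0, 0, 0, 0.6],
])

```text
t: 45.65
eef_pos: [0.5225, 0.3225, 0.236]
tcp_rot: [-1.421, -2.801, 0.001]
contact_force: [-0.3, 0.4, -1.0]
opening: 0.0513
grasp_force: 0.0
```

```bash
python3 - <<'E'
from h import *
p,d=cams.snapshot("scene"); cv2.imwrite("pics/scene1.png",p[:,:,::-1]); K,T=pose("scene")
for n,r,h in [("black",(.586,-.3),.054),("trafo",(.526,-.289),.042),("sink",(.466,-.279),.044),("green",(.564,.281),.044),("white",(.479,.291),.044),("purple",(.663,-.002),.04),("orange",(.655,-.127),.04),("spool",(.47,-.128),.04)]:
    try: print(n,tops(d,K,T,r,h,.005))
    except Exception as e: print(n,"none")
s=bot.sense(); print(s["t"],s["eef_pos"],s["contact_force"])
E
```

```text
black (np.int64(245), np.float64(0.0539), array([ 588.1, -297.8]), array([37.4, 34.2]), 13.9)
trafo (np.int64(283), np.float64(0.042), array([ 530. , -286.9]), array([35.7, 42.2]), 83.5)
sink (np.int64(198), np.float64(0.0432), array([ 469.7, -276.7]), array([44.8, 34.7]), 79.5)
green (np.int64(140), np.float64(0.0438), array([566.4, 278.4]), array([28.2, 33. ]), 70.4)
white (np.int64(172), np.float64(0.0439), array([483.3, 289.8]), array([29.9, 40.6]), 36.4)
purple (np.int64(192), np.float64(0.0398), array([666.9,   1.5]), array([29.3, 29.8]), 84.6)
orange (np.int64(289), np.float64(0.0399), array([ 661.7, -125.5]), array([29.9, 37.5]), 63.7)
spool (np.int64(264), np.float64(0.0399), array([ 471.8, -127.1]), array([43.7, 44.6]), 84.8)
45.7 [0.52179844 0.32207049 0.23528841] [-1.30803099 -0.82903858 -0.63561515]
```

View pics/scene1.png

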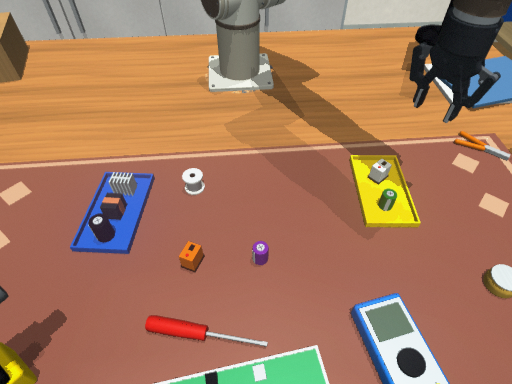

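In the final scene view, the blue tray holds the heat sink (122,183), the transformer (113,206) and the black can (102,228). The yellow tray holds the white relay (380,170) and the green can (388,200). All five are upright at the expected heights, and the purple can, orange relay and spool haven't moved.

```bash
python3 -c "
from station import bot
print(bot.finish_job())"
```

```text
the job is handed in; nothing more can be done
None
```

Both kits are made up and the job is handed in at about 46 s: all five parts stand upright in their trays, and the purple capacitor, orange relay and solder spool were left where they were.

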